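# Open the specimen carrier's self-closing gate and hold it wide

### The arm

A 6-joint arm with a two-finger parallel gripper is mounted at the origin on a cart in front of the work surface, level with it; the furniture and walls round the work are solid. World frame = base frame: x ahead of the robot, y to its left, z up, the work surface at z = 0. Lengths are in m, angles in rad, forces in N, time in s.
With the tool pointing down it reaches from about 0.375 to 0.975 m from the base axis. Payload 3.8 kg.
Tool frame: the origin (TCP) lies at the very end of the fingers, on their centre line; the grasp point (between the pads) lies 19 mm behind it; z points along the fingers, y is the line along which they close (so a half turn about z gives the same grasp; the last joint's range is limited). The gripper opens to 85 mm and grips with 20 to 120 N. Pads are 22 mm wide; open, the fingers measure 114 mm over their backs; the gripper's body (76 mm by 85 mm) begins 54 mm behind the grasp point. The pads swing forward as they close: fully open they stand 13 mm farther back than shut.
Start: joints at [-1.2, 0.264, 1.604, -0, 1.274, -0.037], TCP at [0.268, -0.62, 0.231] pointing down, gripper open.
Joint ranges: [-2.63, 2.63], [-0.94, 2.18], [0.31, 2.57], [-1.31, 4.45], [0, 2.66], [-2.55, 2.55]. Speed limits (rad/s): [2.57, 2.57, 3.14, 3.14, 3.14, 3.14].

### API

Orientations are given as a rotation vector (axis times angle).
In Python, from workcell import * gives the robot as it stands.
- The arm moves only by the shell command python3 -m crank 'ROWS' [OPENING] [FORCE]. ROWS is JSON, a list that holds one entry, the list of rows, each a list of 6 numbers: the shift along the tool's x, y, z in cm, then the turn, a rotation vector about the tool's x, y, z in rad. In form: [[[dx, dy, dz, ax, ay, az], ...]]. A call has 1 to 8 rows; each row shifts and turns the commanded pose from where the row before left it, along the tool's axes as they then stand; what a row does not reach is not made up. A row lasts 1/12 s, in which the tool goes at most 41.7 mm and 7.16 degrees, less where a joint would pass 70% of its speed; a pose out of reach is approached as far as the arm can. A call with a gripper value outside its range is refused whole. OPENING is the finger opening in cm, from 0 to 8.54, set as the call begins (- or left out, the last holds). The fingers move at their own pace and stop on an object; FORCE is the grip in N (left out, the last holds). Time passes only in rows, so rows that do not move let the fingers close. It gives the time, the measured TCP pose, the force, the opening and the grip force at its end, in the units of the state.
- read_state(): the state, without advancing time (a new reading comes with each control period).
- read_camera(name): name is "scene" or "top" or "wrist"; returns the picture (400x640x3 uint8, blue, green, red); there is no depth.
- camera_model(name): a dict with "camera_matrix" (3x3 intrinsics, pixels), "R" (3x3) and "t" (3): a world point X has camera coordinates R X + t. Camera axes: x right, y down, z forward; pixel columns grow to the right and rows downward; lengths in m; the calibration is good to about 2 mm. The wrist camera is an equidistant fisheye: a pixel r from the principal point sees the ray r / f radians off the axis. A picture is of the moment at which its call begins: read the wrist's pose just before it. camera_model takes no time and is no camera call; for the wrist camera it gives the pose at the moment of the call.
- finish_job(): hands the job in; it is judged then, once.
The state is a dict: "time": time; "q": joint angles; "joint_vel": joint speeds; "joint_torque": joint torques, N m; "tool_pos": TCP position; "tcp_rot": TCP orientation; "wrist_force": force on the tool from outside, world axes, zero at the start; "torque": the same for the moment, N m; "width": opening from 0.0 (shut) to 1.0 (fully open); "grip_force": force on a finger pad.
Only numpy, scipy, OpenCV 4.12 (cv2) and the standard library are available. Lean on these libraries where they do the work, as an engineer would, in place of code of your own. Each camera call takes 0.05 s, during which the arm holds its last target. There are 200 camera calls.

### The job

Open the grey specimen carrier for unloading: fold its cover flap right back onto the roof, squeeze the main catch (wider tabs, right) so that the gate springs ajar onto its safety catch, then squeeze the safety catch (narrower tabs, left) to free it. Take the gate by its upright bar, swing it out past the half-open check until it stands about square to the front, and finish still holding it there in the fingers, for it closes itself. Leave the cup, jar and bottle standing round about where they are.

Things in the scene. Friction and masses are not known exactly. Their poses are not given: they have to be found in the camera images.
- carrier: the specimen carrier: plain grey box 190 deep (x) x 250 wide (y) mm, stays put; rear half 128 mm high with a flat roof, front half a step 85 mm high that bears the two catches, under the cover flap while that is shut. Origin: centre of its underside, at counter height; x to its back (the gate is in its front, -x), y to its left seen from the robot. Turned up to 15 degrees
- flap (a joint): angle of the grey cover flap (rad): 0 shut over the catches, 1.57 upright, 3.1 flat on the roof. 140 g on an easy, damped hinge: let go below about 1.5 it falls shut, above 1.7 it falls back onto the roof by itself within about 2 s. It reaches 80 mm forward of its hinge, 250 mm wide, with a front skirt 25 mm deep
- flap_pull (a point): centre of the crossbar of the flap's steel pull, which sticks straight out from the flap's front edge on two legs: round bar 8 mm thick, 41 mm long over its rounded ends, along the carrier's y, 36 mm in front of the edge, 116 mm from the hinge line, 130 mm above the counter when shut. Pinched end to end from above, the bar turns between the fingers as the flap swings
- flap_hinge (a point): point on the flap's hinge line straight behind the pull, 130 mm above the counter; the line runs along the carrier's y. The crossbar travels round it, up and to the back, at 116 mm radius
- main_catch (a point): midway between the two black squeeze tabs of the main catch (the wider tabs, near the gate's free end, right), 12 mm below their tops (121 mm above the counter). Tabs upright, side by side along the carrier's y, 46 mm over their outer faces, 26 mm squeezed home; each 22 (x) x 8 (y) mm. Springs 2 to 4 N, return when let go. Keep fingertips 100 mm or more above the counter: keepers lie below
- main_catch_left (a joint): how far the left tab of the main catch is pressed in (m): 0 free, 0.010 fully in; its bolt is clear of the gate from about 0.006
- main_catch_right (a joint): the same for the right tab of the main catch. With both in, the gate springs ajar by itself to about 0.09 rad, where the safety catch holds it
- safety_catch (a point): midway between the two black squeeze tabs of the safety catch (the narrower tabs, 90 mm to the left of the main catch, nearer the gate's hinge), 12 mm below their tops (117 mm above the counter). 46 mm over their outer faces along the carrier's y, 26 mm squeezed home; each 14 (x) x 8 (y) mm; springs and fingertip clearance as for the main catch
- safety_catch_left (a joint): how far the left tab of the safety catch is pressed in (m): 0 free, 0.010 fully in; its bolt is clear of the ajar gate from about 0.007
- safety_catch_right (a joint): the same for the right tab of the safety catch. With both in while the gate stands ajar, the gate springs free to about 0.3 rad
- gate (a joint): angle of the front gate (rad): 0 shut; grows as its right end swings out to the robot about its upright hinge at the left; 1.57 square to the front, stop 1.7. A spring draws it to 0.3 (about 0.35 N m when wide). A sprung check resists from 0.4 to 1.05 (at most 0.45 N m with the spring: 3 N at the handle). Let go when wide, it swings back
- gate_handle (a point): grip point on the gate's handle, an upright round steel bar 12 mm thick, 38 mm in front of the gate, 150 mm along it from the hinge; the bar's top is 15 mm above this point (120 mm above the counter). Free all round down to 37 mm below its top, where a stand-off joins it to the gate; pinched from above it turns between the fingers
- gate_hinge (a point): point on the gate's upright hinge axis at the left end of the carrier's front, 105 mm above the counter. Gate 216 mm long, 12 mm thick, top 98 mm above the counter. The handle travels round this axis at 155 mm radius, clockwise seen from above as the gate opens
- sample_cup_center (a point): centre of a loose plastic sample cup with a green lid, 48 mm across, 66 mm high, standing on the counter; a bystander
- jar_center (a point): centre of a loose small jar with a white lid, 36 mm across, 79 mm high, standing on the counter; a bystander
- stain_bottle_center (a point): centre of a loose dark stain bottle with a tan cap, 38 mm across, 98 mm high, standing on the counter; a bystander

How it is judged:
By the outcome, as a careful person would: the job done as asked, in the order asked, and still so for the second after the job is handed in, while the arm keeps its last pose, push and grip.
It also fails if it takes over 70 s, if anything falls off the work surface, if the arm or the gripper's body presses on something with over 40 N, if the wrist force passes 120 N, or if a joint passes its speed limit or range.

## Working session

There is one attempt and no reset: what is moved stays moved. The work goes in short steps, Python scripts to look and compute and a shell command to move; the robot and the scene stay as the last step left them, time stands still between calls to the robot, and variables do not carry over. Pictures are saved under pics/ and viewed, at most 10 in all, crops included, and the job is handed in when it is done.

```bash
mkdir -p pics; python3 - <<'E'
from workcell import *
import cv2
s=read_state();print({k:s[k] for k in('time','tool_pos','tcp_rot','q','width')})
for n in('scene','top'):
    im=read_camera(n);cv2.imwrite(f'pics/{n}0.png',im)
    m=camera_model(n);print(n,m)
E
```

```text
{'time': 0.0, 'tool_pos': array([ 0.26742457, -0.61899493,  0.22996524]), 'tcp_rot': array([-3.07441122e+00, -6.35694099e-01,  5.46562754e-04]), 'q': array([-1.19992908e+00,  2.64757146e-01,  1.60536299e+00,  1.42968905e-05,
        1.27364868e+00, -3.69290021e-02]), 'width': 1.002026493182585}
scene {'camera_matrix': array([[514.15750976,   0.        , 324.11930291],
       [  0.        , 514.15750976, 195.83455732],
       [  0.        ,   0.        ,   1.        ]]), 'R': array([[ 7.41759162e-01, -6.70666190e-01,  4.55427611e-04],
       [-3.43006075e-01, -3.79949284e-01, -8.59060751e-01],
       [ 5.76316040e-01,  6.37059968e-01, -5.11873440e-01]]), 't': array([-0.46715157,  0.28223631,  1.38862362])}
top {'camera_matrix': array([[404.10935282,   0.        , 322.04291863],
       [  0.        , 404.10935282, 195.40414863],
       [  0.        ,   0.        ,   1.        ]]), 'R': array([[-1.42834257e-03, -9.99891097e-01,  1.46885957e-02],
       [-9.90820951e-01, -5.70428464e-04, -1.35179572e-01],
       [ 1.35173230e-01, -1.47468511e-02, -9.90712233e-01]]), 't': array([-0.05414757,  0.58469985,  1.09033731])}
```

View pics/scene0.png

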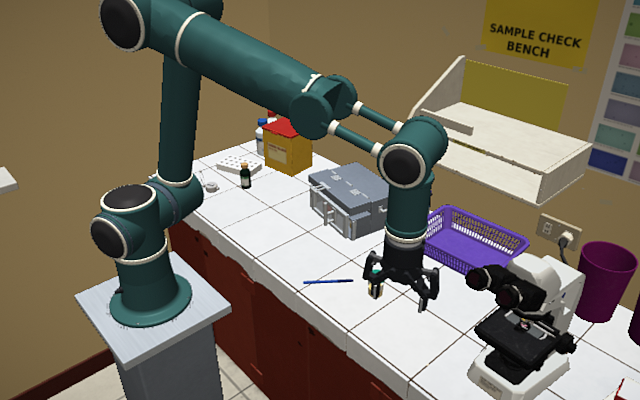

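View pics/top0.png

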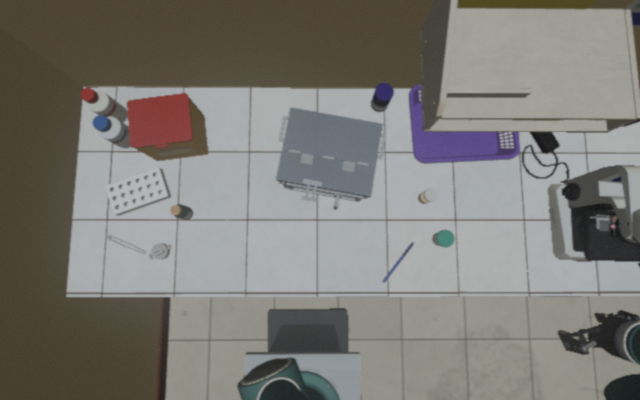

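The top view shows the carrier at about (330,155), with its front toward the robot. The pull is near (310,190), the gate handle near (336,203), the jar at (427,196), the cup at (444,238) and the bottle at (180,211). I'll enlarge the carrier next.

```bash
cat > h.py <<'E'
from workcell import *
import numpy as np, cv2
from scipy.spatial.transform import Rotation as Ro
def ray(m,uv,fish=False):
    K=m['camera_matrix'];x=(uv[0]-K[0,2])/K[0,0];y=(uv[1]-K[1,2])/K[1,1]
    if fish:
        r=np.hypot(x,y);d=np.array([x/r*np.sin(r),y/r*np.sin(r),np.cos(r)]) if r>1e-9 else np.array([0,0,1.])
    else: d=np.array([x,y,1.])
    return -m['R'].T@m['t'], m['R'].T@d
def onz(m,uv,z,fish=False):
    c,d=ray(m,uv,fish);return c+d*(z-c[2])/d[2]
def crop(im,x,y,w,h,k): return cv2.resize(im[y:y+h,x:x+w],None,fx=k,fy=k,interpolation=cv2.INTER_CUBIC)
E
python3 - <<'E'
from h import *
im=cv2.imread('pics/top0.png');a=crop(im,265,100,130,115,6);cv2.imwrite('pics/topc.png',a[:600])
m=camera_model('top')
for n,uv,z in(('cup',(445,237),.066),('jar',(428,194),.079),('bottle',(177,211),.098),('carrier roof front',(330,155),.13)):print(n,onz(m,uv,z).round(3))
E
```

```text
cup [ 0.468 -0.387  0.066]
jar [ 0.583 -0.341  0.079]
bottle [0.535 0.327 0.098]
carrier roof front [ 0.679 -0.074  0.13 ]
```

View pics/topc.png

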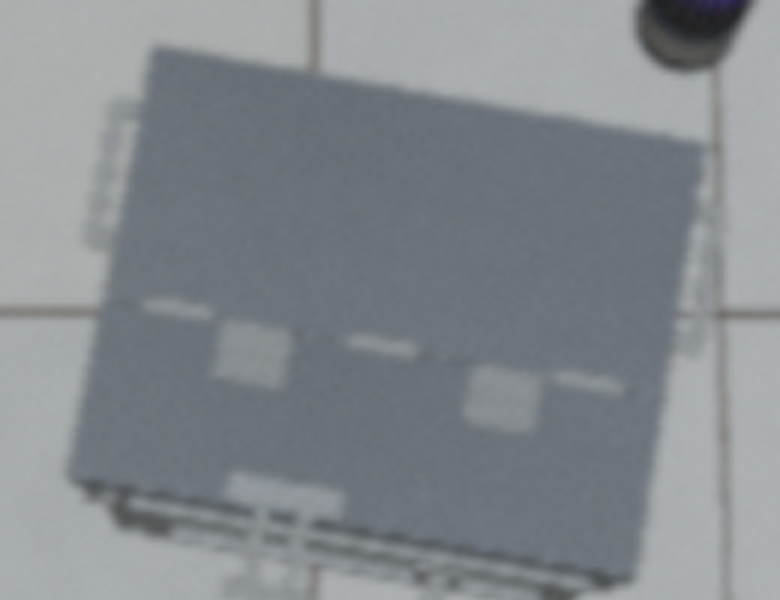

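The carrier is yawed about -9.7°, and the pull's legs lead off the bottom of the crop near (262,590). Next I'll rotate and raise the tool, then move above the front for a wrist view.

```bash
python3 -m crank '[[[0,0,-2.4,0,0,0.116],[0,0,-2.4,0,0,0.116],[0,0,-2.4,0,0,0.116],[0,0,-2.4,0,0,0.116],[0,0,-2.4,0,0,0.116]]]' 8.5
python3 -m crank '[[[0.9,-3.7,0,0,0,0],[0.9,-3.7,0,0,0,0],[0.9,-3.7,0,0,0,0],[0.9,-3.7,0,0,0,0],[0.9,-3.7,0,0,0,0],[0.9,-3.7,0,0,0,0],[0.9,-3.7,0,0,0,0],[0.9,-3.7,0,0,0,0]]]'
python3 -m crank '[[[0.9,-3.7,0,0,0,0],[0.9,-3.7,0,0,0,0],[0.9,-3.7,0,0,0,0],[0.9,-3.7,0,0,0,0],[0.9,-3.7,0,0,0,0],[0.9,-3.7,0,0,0,0],[0.9,-3.7,0,0,0,0],[0,0,0,0,0,0]]]'
python3 - <<'E'
from h import *
m=camera_model('wrist');im=read_camera('wrist');cv2.imwrite('pics/w0.png',im)
import pickle;pickle.dump(m,open('w0.pkl','wb'))
print(m,Ro.from_rotvec(read_state()['tcp_rot']).as_matrix().round(3))
E
```

```text
time: 0.52
tool_pos: [0.2675, -0.6192, 0.3516]
tcp_rot: [-3.128, 0.279, 0.001]
wrist_force: [-0.1, -0.7, -0.3]
width: 0.995
grip_force: 0.0
time: 1.18
tool_pos: [0.3894, -0.3384, 0.3508]
tcp_rot: [-3.129, 0.271, 0.001]
wrist_force: [0.9, -0.6, 0.3]
width: 0.993
grip_force: 0.0
time: 1.85
tool_pos: [0.4973, -0.0901, 0.3507]
tcp_rot: [-3.127, 0.26, -0.0]
wrist_force: [-0.2, -0.5, -0.5]
width: 0.995
grip_force: 0.0
{'camera_matrix': array([[309.70691629,   0.        , 323.00918258],
       [  0.        , 309.70691629, 201.23542184],
       [  0.        ,   0.        ,   1.        ]]), 'R': array([[-0.16463862, -0.98634948, -0.0029717 ],
       [-0.95246433,  0.15819821,  0.26035557],
       [-0.25633146,  0.04569502, -0.96550823]]), 't': array([-0.00698514,  0.4242426 ,  0.62494019])} [[ 0.986 -0.166 -0.001]
 [-0.166 -0.986  0.001]
 [-0.001 -0.001 -1.   ]]
```

View pics/w0.png

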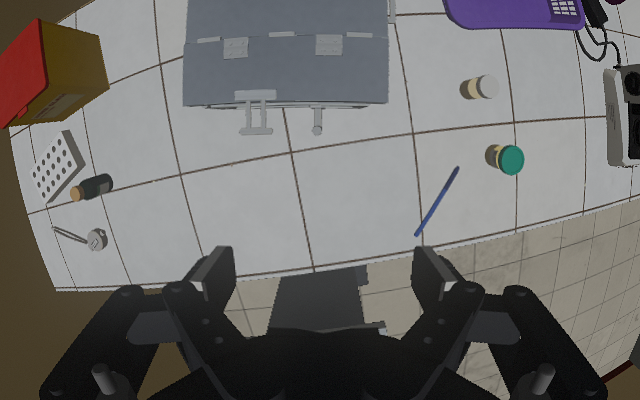

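The wrist view shows the pull's crossbar from (240,133) to (273,131) and the gate handle at about (318,130). The flap's front edge runs from (184,105) to (387,101), with the hinge line along row 38. The jar is at (482,87), the cup at (510,159) and the bottle at (92,188).

```bash
python3 - <<'E'
from h import *
import pickle
m=pickle.load(open('w0.pkl','rb'));im=cv2.imread('pics/w0.png')
print('cam',(-m['R'].T@m['t']).round(3))
P=lambda uv,z:onz(m,uv,z,True)
for n,uv,z in(('pullL',(240,133),.13),('pullR',(273,131),.13),('edgeL',(184,105),.13),('edgeR',(387,101),.13),('hingeL',(200,40),.13),('hingeR',(372,36),.13),('handle',(317,131),.12),('bottlecap',(77,193),.098),('cup',(511,159),.066),('jar',(489,87),.079)):
    print(n,P(uv,z).round(4))
cv2.imwrite('pics/w0c.png',crop(im,180,20,220,130,3.6))
E
```

```text
cam [ 0.563 -0.103  0.493]
pullL [ 0.5661 -0.0016  0.13  ]
pullR [ 0.5605 -0.0416  0.13  ]
edgeL [0.6166 0.064  0.13  ]
edgeR [ 0.5742 -0.1792  0.13  ]
hingeL [0.693  0.0294 0.13  ]
hingeR [ 0.6546 -0.1748  0.13  ]
handle [ 0.551  -0.0921  0.12  ]
bottlecap [0.5403 0.3222 0.098 ]
cup [ 0.4692 -0.3859  0.066 ]
jar [ 0.5828 -0.3483  0.079 ]
```

View pics/w0c.png

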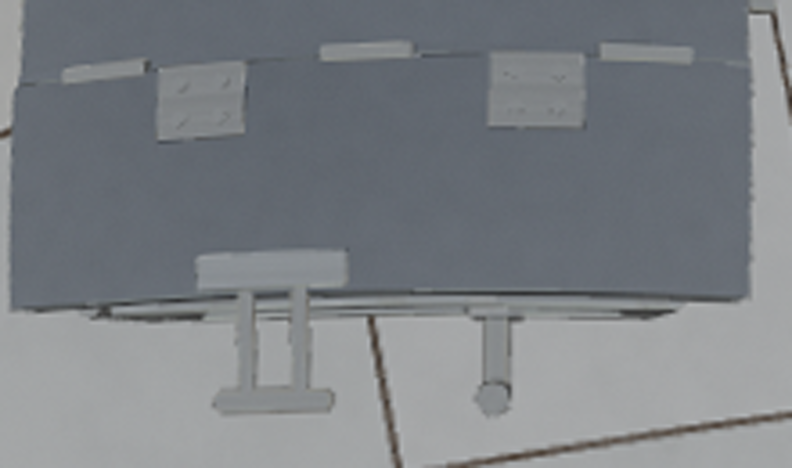

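The numbers are consistent: the pull is 37 mm ahead of the flap edge (36 expected), the hinge agrees within 3 mm, and the gate hinge falls at the flap's left end. Next is the approach to the pull.

```bash
cat >> h.py <<'E'
def to(p,yaw=None):
    "tool-frame shift (cm) to world p; optional turn about tool z so that tool y lies along -carrier y"
    s=read_state();R=Ro.from_rotvec(s['tcp_rot']).as_matrix()
    print('t',round(s['time'],2),'pos',s['tool_pos'].round(4),'F',s['wrist_force'].round(1),'grip',round(s['grip_force'],1),'w',round(s['width']*8.54,2),'ydir',np.degrees(np.arctan2(-R[0,1],-R[1,1])).round(1),'q6',s['q'][5].round(2))
    print('d cm',(R.T@(np.array(p)-s['tool_pos'])*100).round(2))
E
python3 -m crank '[[[1.81,-2.62,0,0,0,0],[1.81,-2.62,0,0,0,0],[1.81,-2.62,0,0,0,0],[0,0,-0,0,0,0],[0,0,3.2,0,0,0],[0,0,3.2,0,0,0],[0,0,3.2,0,0,0],[0,0,3.2,0,0,0]]]' 6.2 30
python3 -m crank '[[[0,0,3.2,0,0,0],[0,0,2.2,0,0,0],[0,0,0,0,0,0],[0,0,0,0,0,0]]]'
python3 - <<'E'
from h import *
to((.564,-.0216,.108))
m=camera_model('wrist');im=read_camera('wrist');cv2.imwrite('pics/w1.png',im)
E
```

```text
time: 2.57
tool_pos: [0.5621, -0.0294, 0.2219]
tcp_rot: [3.129, -0.271, -0.0]
wrist_force: [0.5, -0.3, -0.2]
width: 0.726
grip_force: 0.0
time: 2.9
tool_pos: [0.561, -0.029, 0.1678]
tcp_rot: [3.129, -0.272, -0.007]
wrist_force: [0.5, 0.0, -0.2]
width: 0.722
grip_force: 0.0
t 2.9 pos [ 0.561  -0.029   0.1678] F [ 0.5  0.  -0.2] grip 0.0 w 6.17 ydir 9.9 q6 1.65
d cm [ 0.19 -0.78  5.97]
```

View pics/w1.png

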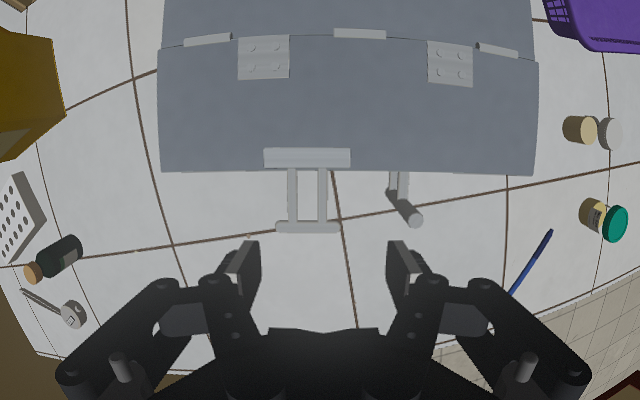

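The crossbar runs from (276,227) to (340,227) and the finger mid-line is near column 322, so the tool must go left, which agrees with the computed shift.

```bash
python3 - <<'E'
from h import *
m=camera_model('wrist')
for uv,z in(((276,227),.13),((340,227),.13),((416,219),.12),((161,172),.13),((534,175),.13)): print(onz(m,uv,z,True).round(4))
E
python3 -m crank '[[[0.19,-0.78,0,0,0,0],[0,0,1.5,0,0,0],[0,0,1.5,0,0,0],[0,0,1.5,0,0,0],[0,0,1.4,0,0,0],[0,0,0,0,0,0]]]'
python3 - <<'E'
from h import *
to((.564,-.0216,.108))
E
```

```text
[ 0.5687 -0.001   0.13  ]
[ 0.5619 -0.0406  0.13  ]
[ 0.5545 -0.0922  0.12  ]
[0.618  0.0681 0.13  ]
[ 0.5734 -0.1836  0.13  ]
time: 3.45
tool_pos: [0.5657, -0.0201, 0.1098]
tcp_rot: [-3.13, 0.27, 0.002]
wrist_force: [-0.5, 0.2, -0.6]
width: 0.727
grip_force: 0.0
t 3.45 pos [ 0.5657 -0.0201  0.1098] F [-0.5  0.2 -0.6] grip 0.0 w 6.21 ydir 9.9 q6 1.66
d cm [-0.14  0.18  0.18]
```

```bash
python3 -m crank '[[[0,0.1,0.15,0,0,0],[0,0,0,0,0,0],[0,0,0,0,0,0],[0,0,0,0,0,0],[0,0,0,0,0,0],[0,0,0,0,0,0]]]' 3.2 30
```

```text
time: 3.95
tool_pos: [0.5675, -0.0203, 0.1111]
tcp_rot: [-3.128, 0.27, -0.006]
wrist_force: [-0.1, 6.1, 4.7]
width: 0.444
grip_force: 29.8
```

```bash
python3 -m crank '[[[0.09,0,-1.45,0,0,0],[0.27,0,-1.42,0,0,0],[0.45,0,-1.38,0,0,0],[0.61,0,-1.31,0,0,0],[0,0,0,0,0,0]]]'
python3 - <<'E'
from h import *
to((.564,-.0216,.108))
m=camera_model('wrist');im=read_camera('wrist');cv2.imwrite('pics/w2.png',im)
E
```

```text
time: 4.37
tool_pos: [0.5823, -0.023, 0.1689]
tcp_rot: [-3.128, 0.27, -0.008]
wrist_force: [-2.1, 5.6, 0.0]
width: 0.439
grip_force: 30.5
t 4.37 pos [ 0.5823 -0.023   0.1689] F [-2.1  5.6  0. ] grip 30.5 w 3.75 ydir 9.9 q6 1.66
d cm [-1.85  0.19  6.08]
```

View pics/w2.png

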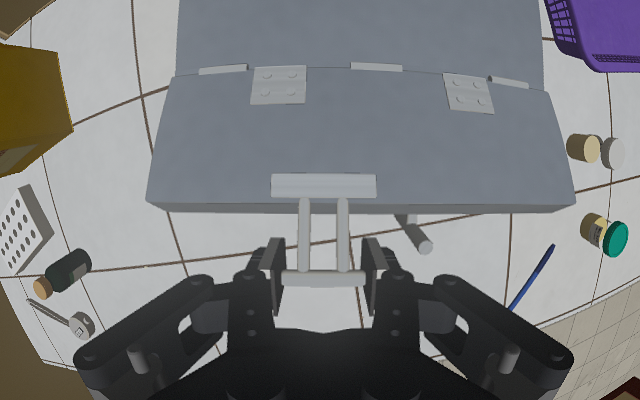

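The pinch holds: the crossbar (282–366, 278) sits between the pads and the flap is lifted to about 0.5 rad. I'll continue the arc to about 1.9 rad.

```bash
python3 -m crank '[[[0.77,0,-1.23,0,0,0],[0.92,0,-1.12,0,0,0],[1.05,0,-1.0,0,0,0],[1.17,0,-0.86,0,0,0],[1.27,0,-0.7,0,0,0],[1.34,0,-0.54,0,0,0],[1.4,0,-0.37,0,0,0],[1.44,0,-0.19,0,0,0]]]'
python3 -m crank '[[[1.45,0,-0.01,0,0,0],[1.44,0,0.17,0,0,0],[1.41,0,0.35,0,0,0],[1.2,0,0.45,0,0,0],[0,0,0,0,0,0],[0,0,0,0,0,0]]]'
```

```text
time: 5.08
tool_pos: [0.6731, -0.0393, 0.2265]
tcp_rot: [-3.129, 0.27, -0.003]
wrist_force: [-1.1, 3.5, 0.5]
width: 0.443
grip_force: 31.1
time: 5.58
tool_pos: [0.7286, -0.0492, 0.2167]
tcp_rot: [-3.129, 0.27, -0.007]
wrist_force: [1.7, 3.7, 5.8]
width: 0.441
grip_force: 31.9
```

```bash
python3 -m crank '[[[0,0,0,0,0,0],[0,0,0,0,0,0],[0,0,0,0,0,0],[-0.5,0,-2,0,0,0],[-1,0,-3,0,0,0],[-3,0,-3,0,0,0],[-3.5,0,-1,0,0,0],[-3.5,0,-0.5,0,0,0]]]' 6.5
python3 -m crank '[[[-3.5,0,0,0,0,0],[-3.5,0,0,0,0,0],[-2.5,0,0,0,0,0],[0,0,0,0,0,0],[0,0,0,0,0,0],[0,0,0,0,0,0],[0,0,0,0,0,0],[0,0,0,0,0,0]]]'
python3 - <<'E'
from h import *
import pickle
to((.564,-.0216,.108))
m=camera_model('wrist');im=read_camera('wrist');cv2.imwrite('pics/w3.png',im);pickle.dump(m,open('w3.pkl','wb'))
E
```

```text
time: 6.25
tool_pos: [0.6133, -0.0302, 0.3122]
tcp_rot: [3.129, -0.271, 0.007]
wrist_force: [0.7, -0.1, 0.9]
width: 0.76
grip_force: 0.0
time: 6.92
tool_pos: [0.5207, -0.0138, 0.309]
tcp_rot: [3.13, -0.271, -0.001]
wrist_force: [-0.1, 0.5, -0.0]
width: 0.759
grip_force: 0.0
t 6.92 pos [ 0.5207 -0.0138  0.309 ] F [-0.1  0.5 -0. ] grip 0.0 w 6.48 ydir 9.9 q6 1.67
d cm [4.41e+00 2.00e-02 2.01e+01]
```

View pics/w3.png

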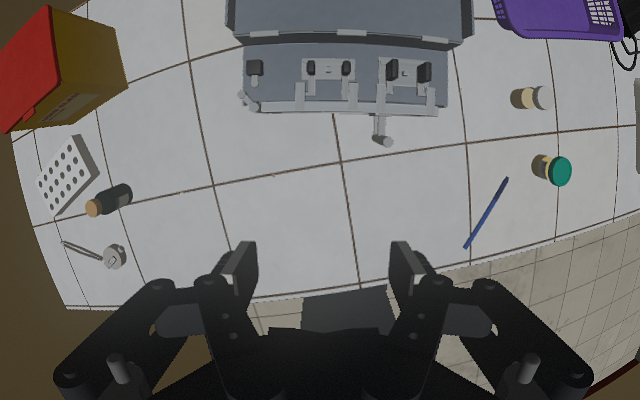

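The flap is back on the roof. The safety tabs are at about (311,68) and (348,70), the main tabs at about (391,70) and (424,72), and the handle top is near (386,142). I'll extract the tab positions from a dark mask.

```bash
python3 - <<'E'
from h import *
import pickle
m=pickle.load(open('w3.pkl','rb'));im=cv2.imread('pics/w3.png')
cv2.imwrite('pics/w3c.png',crop(im,235,30,220,130,3.6))
g=im[50:90,290:440].max(2);n,l,st,c=cv2.connectedComponentsWithStats((g<60).astype('uint8'))
for i in range(1,n):
    if st[i,4]>15:
        uv=c[i]+[290,50];print(st[i]+[290,50,0,0,0],uv.round(1),onz(m,uv,.129,True).round(4))
print(onz(m,(386,142),.12,True))
E
```

```text
[386  59  12  22 190] [391.2  70. ] [ 0.6278 -0.1055  0.129 ]
[307  61   8  14  76] [310.5  67.8] [ 0.6423 -0.0231  0.129 ]
[342  61   9  14  81] [345.7  67.7] [ 0.6365 -0.0587  0.129 ]
[417  63  14  20 209] [423.2  72.9] [ 0.6213 -0.1402  0.129 ]
[ 0.55206395 -0.08952505  0.12      ]
```

View pics/w3c.png

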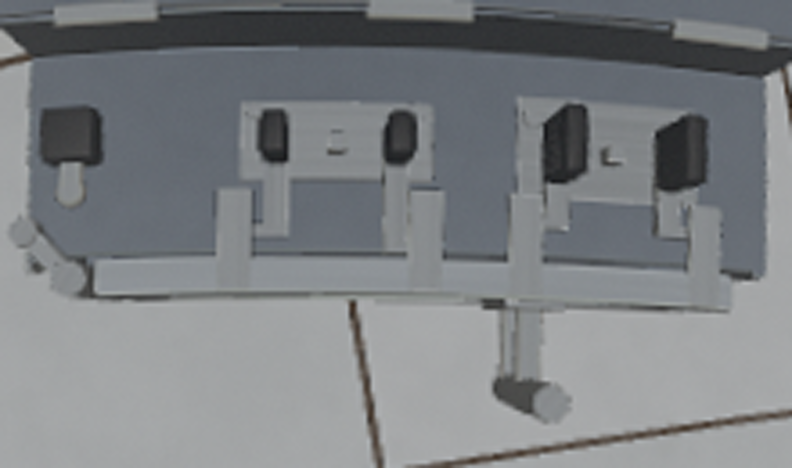

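```bash
python3 - <<'E'
from h import *
import pickle
m=pickle.load(open('w3.pkl','rb'))
a=onz(m,(395.5,69.4),.133,True);b=onz(m,(427.2,71.1),.133,True);print(a.round(4),b.round(4),np.linalg.norm(a-b),(a+b)/2)
c=onz(m,(311.0,67.5),.129,True);d=onz(m,(346.3,67.5),.129,True);print((c+d)/2)
to((.6235,-.129,.18))
E
```

```text
[ 0.6275 -0.1092  0.133 ] [ 0.6225 -0.1436  0.133 ] 0.034749779189246335 [ 0.62497309 -0.12639923  0.133     ]
[ 0.63957519 -0.04150449  0.129     ]
t 6.97 pos [ 0.5206 -0.0137  0.309 ] F [ 0.2 -0.4 -0.2] grip 0.0 w 6.5 ydir 9.9 q6 1.67
d cm [12.12  9.59 12.89]
```

```bash
python3 -m crank '[[[3,2.4,0,0,0,0],[3,2.4,0,0,0,0],[3,2.4,0,0,0,0],[3,2.4,0,0,0,0],[0,0,3.2,0,0,0],[0,0,3.2,0,0,0],[0,0,3.2,0,0,0],[0,0,3.2,0,0,0]]]' 6.6 40
python3 -m crank '[[[0,0,0,0,0,0],[0,0,0,0,0,0]]]'
python3 - <<'E'
from h import *
import pickle
to((.6245,-.1275,.104))
m=camera_model('wrist');im=read_camera('wrist');cv2.imwrite('pics/w4.png',im);pickle.dump(m,open('w4.pkl','wb'))
g=im.max(2);n,l,st,c=cv2.connectedComponentsWithStats((g<60).astype('uint8'))
for i in range(1,n):
    if 60<st[i,4]<4000: print(st[i],c[i].round(1),onz(m,c[i],.130,True).round(4))
E
```

```text
time: 7.63
tool_pos: [0.6223, -0.1294, 0.1793]
tcp_rot: [-3.13, 0.271, 0.001]
wrist_force: [0.2, 0.5, -0.3]
width: 0.777
grip_force: 0.0
time: 7.8
tool_pos: [0.6201, -0.1284, 0.1784]
tcp_rot: [-3.129, 0.27, 0.01]
wrist_force: [1.0, 0.3, 0.8]
width: 0.771
grip_force: 0.0
t 7.8 pos [ 0.6201 -0.1284  0.1784] F [1.  0.3 0.8] grip 0.0 w 6.59 ydir 9.9 q6 1.5
d cm [ 0.46 -0.16  7.44]
[112 182  25  23 243] [127.8 190.8] [0.6672 0.007  0.13  ]
[290 184  13  38 219] [297.5 197.6] [ 0.6401 -0.1164  0.13  ]
[344 184  13  38 191] [348.2 196.3] [ 0.6354 -0.1484  0.13  ]
[173 189  23  25 317] [185. 200.] [ 0.6519 -0.0394  0.13  ]
[220 189  19  25 222] [230.1 198.8] [ 0.647  -0.0723  0.13  ]
[ 25 272  40  38 724] [ 42.6 290.2] [0.5894 0.1778 0.13  ]
[595 360  45  40 448] [624.7 384.3] [ 0.2133 -0.5996  0.13  ]
```

View pics/w4.png

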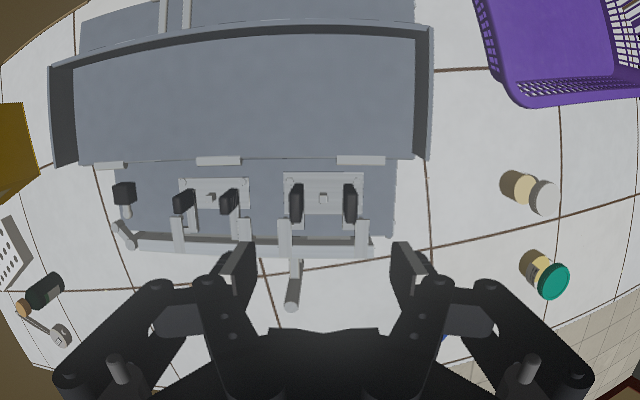

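Here the main tabs are at columns 290–303 and 344–357, rows 184–222, with their middle at about (323.5,204). The fingers' mid-line is near column 322. The flap lies flat on the roof.

```bash
python3 - <<'E'
from h import *
import pickle
m=pickle.load(open('w4.pkl','rb'))
print(-m['R'].T@m['t'],onz(m,(323.5,204),.133,True),onz(m,(290,204),.133,True)-onz(m,(357,204),.133,True),onz(m,(207,202),.129,True),onz(m,(291,303),.12,True))
to((.6245,-.1275,.104))
E
```

```text
[ 0.68676077 -0.14092949  0.32023613] [ 0.63397282 -0.13216448  0.133     ] [0.00723332 0.04166904 0.        ] [ 0.64753414 -0.05500069  0.129     ] [ 0.55624018 -0.0933109   0.12      ]
t 7.85 pos [ 0.622  -0.1288  0.1814] F [ 0.8 -0.2  1.3] grip 0.0 w 6.59 ydir 9.9 q6 1.5
d cm [ 0.23 -0.17  7.74]
```

```bash
python3 -m crank '[[[0.7,-0.05,0,0,0,0],[0,0,2,0,0,0],[0,0,2,0,0,0],[0,0,2,0,0,0],[0,0,0.8,0,0,0],[0,0,0,0,0,0],[0,0,0,0,0,0]]]' 6.6 25
python3 - <<'E'
from h import *
to((.629,-.1295,.104))
E
```

```text
time: 8.43
tool_pos: [0.63, -0.1295, 0.1151]
tcp_rot: [3.13, -0.27, 0.004]
wrist_force: [0.8, -0.9, -0.0]
width: 0.768
grip_force: 0.0
t 8.43 pos [ 0.63   -0.1295  0.1151] F [ 0.8 -0.9 -0. ] grip 0.0 w 6.56 ydir 9.9 q6 1.5
d cm [-0.1   0.01  1.11]
```

```bash
python3 -m crank '[[[0,0,0.9,0,0,0],[0,0,0,0,0,0],[0,0,0,0,0,0]]]' 
python3 -m crank '[[[0,0,0,0,0,0],[0,0,0,0,0,0],[0,0,0,0,0,0]]]' 4.0 25
python3 -m crank '[[[0,0,0,0,0,0],[0,0,0,0,0,0],[0,0,0,0,0,0],[0,0,0,0,0,0],[0,0,0,0,0,0],[0,0,0,0,0,0]]]' 2.0 25
```

```text
time: 8.68
tool_pos: [0.6289, -0.1294, 0.1049]
tcp_rot: [3.13, -0.27, 0.001]
wrist_force: [-0.3, 0.4, -1.1]
width: 0.773
grip_force: 0.0
time: 8.93
tool_pos: [0.629, -0.1295, 0.1052]
tcp_rot: [3.13, -0.27, 0.002]
wrist_force: [-1.4, -1.0, 3.4]
width: 0.47
grip_force: 2.6
time: 9.43
tool_pos: [0.6293, -0.1299, 0.1059]
tcp_rot: [3.129, -0.27, 0.003]
wrist_force: [-1.6, -1.8, 5.8]
width: 0.278
grip_force: 26.3
```

```bash
python3 -m crank '[[[0,0,0,0,0,0],[0,0,0,0,0,0],[0,0,0,0,0,0],[0,0,-2.5,0,0,0],[0,0,-2.5,0,0,0],[0,0,-2.5,0,0,0],[0,0,0,0,0,0],[0,0,0,0,0,0]]]' 6.6
python3 -m crank '[[[0,0,0,0,0,0],[0,0,0,0,0,0],[0,0,0,0,0,0]]]'
python3 - <<'E'
from h import *
import pickle
to((.629,-.1295,.18))
m=camera_model('wrist');im=read_camera('wrist');cv2.imwrite('pics/w5.png',im);pickle.dump(m,open('w5.pkl','wb'))
m4=pickle.load(open('w4.pkl','rb'));i4=cv2.imread('pics/w4.png')
for n,(x,y,w,h) in dict(handle=(280,288,22,24),jar=(528,180,34,36),hinge=(335,154,50,12)).items():
    r=cv2.matchTemplate(im,i4[y:y+h,x:x+w],cv2.TM_CCOEFF_NORMED);_,v,_,p=cv2.minMaxLoc(r)
    c=np.array(p)+[w/2,h/2];z=dict(handle=.12,jar=.079,hinge=.13)[n]
    print(n,round(v,2),c-[x+w/2,y+h/2],onz(m,c,z,True).round(4),onz(m4,(x+w/2,y+h/2),z,True).round(4))
E
```

```text
time: 10.1
tool_pos: [0.6299, -0.1296, 0.1815]
tcp_rot: [3.129, -0.27, 0.006]
wrist_force: [-0.7, 0.7, -0.1]
width: 0.774
grip_force: 0.0
time: 10.35
tool_pos: [0.6273, -0.129, 0.1773]
tcp_rot: [-3.129, 0.27, 0.005]
wrist_force: [-0.8, -0.2, -0.2]
width: 0.775
grip_force: 0.0
t 10.35 pos [ 0.6273 -0.129   0.1773] F [-0.8 -0.2 -0.2] grip 0.0 w 6.62 ydir 9.9 q6 1.5
d cm [ 0.17  0.02 -0.27]
handle 0.8 [  8. -33.] [ 0.5945 -0.1068  0.12  ] [ 0.559  -0.0939  0.12  ]
jar 0.96 [0. 7.] [ 0.5879 -0.3445  0.079 ] [ 0.5872 -0.3444  0.079 ]
hinge 0.97 [ 1. 12.] [ 0.6572 -0.1592  0.13  ] [ 0.6572 -0.1592  0.13  ]
```

```bash
python3 -m crank '[[[0,0,-3.2,0,0,0],[-2,-2,-3.2,0,0,0],[-2,-2,-3.2,0,0,0],[-2,-2,-3.2,0,0,0],[-2.4,-2,0,0,0,0],[-2.4,-1.6,0,0,0,0],[0,0,0,0,0,0],[0,0,0,0,0,0]]]'
python3 -m crank '[[[0,0,0,0,0,0],[0,0,0,0,0,0],[0,0,0,0,0,0]]]'
python3 - <<'E'
from h import *
import pickle
to((.5207,-.0138,.309))
m=camera_model('wrist');im=read_camera('wrist');cv2.imwrite('pics/w6.png',im);pickle.dump(m,open('w6.pkl','wb'))
m4=pickle.load(open('w3.pkl','rb'));i4=cv2.imread('pics/w3.png')
for n,(x,y,w,h,z) in dict(handle=(376,133,20,17,.12),jar=(508,84,46,28,.079),hinge=(380,30,50,10,.13),bottle=(82,180,54,38,.098),gatebar=(265,98,50,12,.098),safety=(300,57,58,26,.129)).items():
    r=cv2.matchTemplate(im,i4[y:y+h,x:x+w],cv2.TM_CCOEFF_NORMED);_,v,_,p=cv2.minMaxLoc(r)
    c=np.array(p)+[w/2,h/2]
    print(n,round(v,2),c-[x+w/2,y+h/2],onz(m,c,z,True).round(4),onz(m4,(x+w/2,y+h/2),z,True).round(4))
E
```

```text
time: 11.07
tool_pos: [0.5389, -0.0171, 0.3047]
tcp_rot: [3.13, -0.267, -0.0]
wrist_force: [-0.4, -1.1, 0.2]
width: 0.779
grip_force: 0.0
time: 11.32
tool_pos: [0.5402, -0.0187, 0.3043]
tcp_rot: [3.13, -0.272, -0.002]
wrist_force: [0.5, -0.2, -0.3]
width: 0.773
grip_force: 0.0
t 11.32 pos [ 0.5402 -0.0187  0.3043] F [ 0.5 -0.2 -0.3] grip 0.0 w 6.6 ydir 9.9 q6 1.66
d cm [-2.01 -0.14 -0.47]
handle 0.83 [-5. 28.] [ 0.5433 -0.0839  0.12  ] [ 0.5526 -0.0896  0.12  ]
jar 0.92 [ 1. 12.] [ 0.587  -0.3206  0.079 ] [ 0.5845 -0.3199  0.079 ]
hinge 0.95 [ 1. 17.] [ 0.6641 -0.1283  0.13  ] [ 0.6646 -0.1274  0.13  ]
bottle 0.94 [ 0. 12.] [0.551  0.2842 0.098 ] [0.5474 0.2865 0.098 ]
gatebar 0.86 [ 10. -43.] [ 0.6763 -0.0177  0.098 ] [0.6108 0.0071 0.098 ]
safety 0.93 [-1. 17.] [ 0.6381 -0.042   0.129 ] [ 0.6367 -0.0414  0.129 ]
```

The gate is ajar: the handle moved about (-12,+5) mm, as expected for 0.09 rad. Next is the safety catch at (0.644,-0.041).

```bash
python3 -m crank '[[[2.65,0.1,0,0,0,0],[2.65,0.1,0,0,0,0],[2.65,0.1,0,0,0,0],[2.65,0.1,0,0,0,0],[0,0,3.2,0,0,0],[0,0,3.2,0,0,0],[0,0,3.2,0,0,0],[0,0,3.2,0,0,0]]]' 6.6 25
python3 -m crank '[[[0,0,0,0,0,0],[0,0,0,0,0,0],[0,0,0,0,0,0]]]'
python3 - <<'E'
from h import *
import pickle
to((.644,-.0412,.103))
m=camera_model('wrist');im=read_camera('wrist');cv2.imwrite('pics/w7.png',im)
g=im.max(2);n,l,st,c=cv2.connectedComponentsWithStats((g<60).astype('uint8'))
for i in range(1,n):
    if 60<st[i,4]<4000 and st[i,1]<240: print(st[i],c[i].round(1),onz(m,c[i],.125,True).round(4))
E
```

```text
time: 12.03
tool_pos: [0.6441, -0.0409, 0.175]
tcp_rot: [3.13, -0.272, -0.0]
wrist_force: [0.9, 0.2, -1.0]
width: 0.77
grip_force: 0.0
time: 12.28
tool_pos: [0.6447, -0.0405, 0.1784]
tcp_rot: [3.13, -0.271, 0.003]
wrist_force: [0.0, -0.8, 1.3]
width: 0.772
grip_force: 0.0
t 12.28 pos [ 0.6447 -0.0405  0.1784] F [ 0.  -0.8  1.3] grip 0.0 w 6.59 ydir 9.9 q6 1.64
d cm [-0.07  0.08  7.54]
[207 193  23  24 141] [223.6 200.4] [0.6707 0.0222 0.125 ]
[408 196  22  38 354] [416.1 211.2] [ 0.6408 -0.1053  0.125 ]
[450 196  26  37 534] [460.2 212.4] [ 0.6339 -0.1384  0.125 ]
[292 201  13  23 144] [298.7 208.5] [ 0.6564 -0.0273  0.125 ]
[344 201  13  26 144] [349.3 209. ] [ 0.6504 -0.0602  0.125 ]
```

```bash
python3 -m crank '[[[-0.05,0.1,0,0,0,0],[0,0,1.6,0,0,0],[0,0,1.6,0,0,0],[0,0,1.6,0,0,0],[0,0,1.6,0,0,0],[0,0,1,0,0,0],[0,0,0,0,0,0],[0,0,0,0,0,0]]]' 6.6 25
python3 -m crank '[[[0,0,0,0,0,0],[0,0,0,0,0,0],[0,0,0,0,0,0]]]' 4.0 25
```

```text
time: 13.0
tool_pos: [0.6433, -0.041, 0.1039]
tcp_rot: [3.13, -0.27, 0.001]
wrist_force: [-0.0, 0.0, 1.0]
width: 0.773
grip_force: 0.0
time: 13.25
tool_pos: [0.6443, -0.0411, 0.1051]
tcp_rot: [3.13, -0.27, 0.005]
wrist_force: [-0.1, -0.9, 4.0]
width: 0.47
grip_force: 2.6
```

```bash
python3 -m crank '[[[0,0,0,0,0,0],[0,0,0,0,0,0],[0,0,0,0,0,0],[0,0,0,0,0,0],[0,0,0,0,0,0],[0,0,0,0,0,0]]]' 2.0 25
python3 -m crank '[[[0,0,0,0,0,0],[0,0,0,0,0,0],[0,0,0,0,0,0],[0,0,0,0,0,0],[0,0,0,0,0,0],[0,0,0,0,0,0],[0,0,0,0,0,0],[0,0,0,0,0,0]]]' 2.0 30
python3 -m crank '[[[0,0,0,0,0,0],[0,0,0,0,0,0],[0,0,0,0,0,0],[0,0,-2.5,0,0,0],[0,0,-2.5,0,0,0],[0,0,-2.5,0,0,0],[0,0,-3.5,0,0,0],[0,0,-3.5,0,0,0]]]' 6.6
python3 -m crank '[[[-2.6,0,0,0,0,0],[-2.6,0,0,0,0,0],[-2.6,0,0,0,0,0],[-2.6,0,0,0,0,0],[0,0,0,0,0,0],[0,0,0,0,0,0],[0,0,0,0,0,0]]]'
python3 - <<'E'
from h import *
import pickle
to((.5207,-.0138,.309))
m=camera_model('wrist');im=read_camera('wrist');cv2.imwrite('pics/w8.png',im);pickle.dump(m,open('w8.pkl','wb'))
m4=pickle.load(open('w6.pkl','rb'));i4=cv2.imread('pics/w6.png')
def f(n,x,y,w,h,z,dst,md):
    r=cv2.matchTemplate(dst,i4[y:y+h,x:x+w],cv2.TM_CCOEFF_NORMED);_,v,_,p=cv2.minMaxLoc(r)
    c=np.array(p)+[w/2,h/2]
    print(n,round(v,2),c,onz(md,c,z,True).round(4),onz(m4,(x+w/2,y+h/2),z,True).round(4))
for n,a in dict(handle=(371,161,20,17,.12),jar=(509,96,46,28,.079),bottle=(82,192,54,38,.098),safety=(299,74,58,26,.129)).items(): f(n,*a,im,m)
E
```

```text
time: 13.75
tool_pos: [0.6444, -0.0412, 0.1054]
tcp_rot: [3.13, -0.27, 0.006]
wrist_force: [-1.0, -1.0, 7.9]
width: 0.285
grip_force: 25.4
time: 14.42
tool_pos: [0.6444, -0.0412, 0.1055]
tcp_rot: [3.13, -0.27, 0.006]
wrist_force: [-0.7, -1.2, 7.8]
width: 0.282
grip_force: 29.4
time: 15.08
tool_pos: [0.6413, -0.0407, 0.2473]
tcp_rot: [-3.13, 0.27, 0.007]
wrist_force: [0.9, 0.3, -0.3]
width: 0.774
grip_force: 0.0
time: 15.67
tool_pos: [0.5407, -0.0231, 0.2479]
tcp_rot: [3.13, -0.27, 0.0]
wrist_force: [0.3, 0.5, -1.3]
width: 0.772
grip_force: 0.0
t 15.67 pos [ 0.5407 -0.0231  0.2479] F [ 0.3  0.5 -1.3] grip 0.0 w 6.59 ydir 9.9 q6 1.65
d cm [-2.13 -0.58 -6.11]
handle 0.76 [448.   94.5] [ 0.6141 -0.152   0.12  ] [ 0.5433 -0.0839  0.12  ]
jar 0.68 [553. 111.] [ 0.588  -0.3162  0.079 ] [ 0.587  -0.3206  0.079 ]
bottle 0.86 [ 88. 221.] [0.5539 0.2713 0.098 ] [0.551  0.2842 0.098 ]
safety 0.52 [416.  90.] [ 0.6205 -0.1187  0.129 ] [ 0.6381 -0.042   0.129 ]
```

```bash
python3 -m crank '[[[-2.8,0,-2.8,0,0,0],[-2.8,0,-2.8,0,0,0],[-2.8,0,0,0,0,0],[0,0,0,0,0,0],[0,0,0,0,0,0],[0,0,0,0,0,0]]]'
python3 - <<'E'
from h import *
import pickle
to((.5207,-.0138,.309))
m=camera_model('wrist');im=read_camera('wrist');cv2.imwrite('pics/w9.png',im);pickle.dump(m,open('w9.pkl','wb'))
m4=pickle.load(open('w6.pkl','rb'));i4=cv2.imread('pics/w6.png')
def f(n,x,y,w,h,z,dst,md):
    r=cv2.matchTemplate(dst,i4[y:y+h,x:x+w],cv2.TM_CCOEFF_NORMED);_,v,_,p=cv2.minMaxLoc(r)
    c=np.array(p)+[w/2,h/2]
    print(n,round(v,2),c,onz(md,c,z,True).round(4),onz(m4,(x+w/2,y+h/2),z,True).round(4))
for n,a in dict(handle=(371,161,20,17,.12),jar=(509,96,46,28,.079),bottle=(82,192,54,38,.098),safety=(299,74,58,26,.129)).items(): f(n,*a,im,m)
# predicted handle-top pixel at several gate angles
H=np.array([.614,.049]);r=np.array([-.0605,-.141]);K=m['camera_matrix']
for a in(.09,.2,.3,.4):
    p=np.array([H[0]+r[0]*np.cos(a)+r[1]*np.sin(a),H[1]-r[0]*np.sin(a)+r[1]*np.cos(a),.12]);c=m['R']@p+m['t'];t=np.arctan2(np.hypot(*c[:2]),c[2]);print(a,p.round(3),(K[:2,2]+K[0,0]*t*c[:2]/np.hypot(*c[:2])).round(0))
E
```

```text
time: 16.22
tool_pos: [0.4586, -0.0089, 0.3038]
tcp_rot: [3.13, -0.27, 0.0]
wrist_force: [0.2, 0.4, 0.2]
width: 0.773
grip_force: 0.0
t 16.22 pos [ 0.4586 -0.0089  0.3038] F [0.2 0.4 0.2] grip 0.0 w 6.6 ydir 9.9 q6 1.67
d cm [ 6.2  -0.58 -0.52]
handle 0.76 [392.   25.5] [ 0.6159 -0.1118  0.12  ] [ 0.5433 -0.0839  0.12  ]
jar 0.69 [530.  60.] [ 0.5763 -0.319   0.079 ] [ 0.587  -0.3206  0.079 ]
bottle 0.75 [101. 162.] [0.5386 0.2839 0.098 ] [0.551  0.2842 0.098 ]
safety 0.83 [324.  18.] [ 0.6307 -0.0409  0.129 ] [ 0.6381 -0.042   0.129 ]
0.09 [ 0.541 -0.086  0.12 ] [381.  95.]
0.2 [ 0.527 -0.077  0.12 ] [375. 109.]
0.3 [ 0.515 -0.068  0.12 ] [368. 122.]
0.4 [ 0.503 -0.057  0.12 ] [360. 134.]
```

```bash
python3 - <<'E'
from h import *
import pickle
m=pickle.load(open('w9.pkl','rb'));im=cv2.imread('pics/w9.png')
x0,y0=335,75;roi=im[y0:160,x0:405]
for f,(x,y,w,h) in(('w6',(371,161,20,17)),('w3',(376,133,20,17)),('w0',(308,122,18,18))):
    r=cv2.matchTemplate(roi,cv2.imread(f'pics/{f}.png')[y:y+h,x:x+w],cv2.TM_CCOEFF_NORMED);_,v,_,p=cv2.minMaxLoc(r);c=np.array(p)+[w/2+x0,h/2+y0];print(f,round(v,2),c,onz(m,c,.12,True).round(4))
g=cv2.cvtColor(roi,cv2.COLOR_BGR2GRAY)
for r in g[::3,::3]: print(' '.join(f'{v:3d}' for v in r))
E
```

```text
w6 0.72 [364.  126.5] [ 0.5105 -0.0627  0.12  ]
w3 0.9 [364.  126.5] [ 0.5105 -0.0627  0.12  ]
w0 0.61 [358. 127.] [ 0.5109 -0.0564  0.12  ]
147 160 143 140 137 140 168 168 168 168 167 168 128 141 138 135 168 166 167 166 166 166 167 167
147 147 139 141 136 166 168 168 167 167 165 169 138 141 137 122 167 167 168 167 167 167 167 167
144 143 140 140 139 146 137 170 168 166 165 157 140 140 138 168 169 168 167 168 166 166 168 167
148 141 140 137 140 147 147 147 145 152 167 138 140 139 144 168 169 169 168 168 168 166 167 168
 80  63 148 146 144 143 146 146 146 145 147 139 141 137 162 167 168 169 167 169 167 166 166 168
145 141 108  87  95 130 147 144 144 145 145 141 141 139 155 161 170 170 168 168 166 165 166 167
137 120 150 146 140 114  80  90 146 145 141 141 138 139 145 144 151 136 169 169 167 165 166 168
159 169 171 117 135 143 145 141  86  87  83 150 143 142 144 144 143 143 145 143 145 168 167 167
151 169 168 167 167 168  99 127  72  78 123 138 103 128 145 142 141 145 144 143 144 147 158 169
130 170 169 166 167 166 167 168 138  87  88 133  88 141 147  82 138 143 143 143 145 143 143 146
[... 1124 characters left out ...]
 166 167 166 165 166 167 167
169 173  97 166 167 166 166 164 164 164 164 166 166 166 166 166 166 166 166 166 165 166 166 167
170 170  69 167 167 166 166 166 165 163 164 164 165 166 166 166 166 166 167 167 166 166 166 166
169 170  88 165 167 167 165 165 164 164 164 165 166 166 166 166 166 167 167 165 167 167 167 167
170 169 124 162 167 166 165 165 167 164 164 164 164 167 166 167 168 167 166 166 167 167 167 167
171 170 160 158 165 166 166 166 166 164 164 166 166 167 168 167 167 167 167 166 167 167 166 167
169 169 163 129 166 166 167 167 167 164 165 166 167 167 166 167 167 167 167 167 168 167 167 167
169 169 166  69 166 165 166 167 166 165 166 166 167 167 167 167 167 167 167 168 167 167 167 167
```

The gate is free: the handle top is at (365,125), which gives (0.512,-0.065), a radius of 153 mm and about 0.32 rad. I'll go above it with a narrower opening.

```bash
python3 -m crank '[[[2.07,1.54,0,0,0,0],[2.07,1.54,0,0,0,0],[2.07,1.54,0,0,0,0],[0,0,3.3,0,0,0],[0,0,3.3,0,0,0],[0,0,3.3,0,0,0],[0,0,3.3,0,0,0],[0,0,0,0,0,0]]]' 5 30
python3 -m crank '[[[0,0,0,0,0,0],[0,0,0,0,0,0],[0,0,0,0,0,0]]]'
python3 - <<'E'
from h import *
import pickle
to((.512,-.065,.089))
m=camera_model('wrist');im=read_camera('wrist');cv2.imwrite('pics/w10.png',im);pickle.dump(m,open('w10.pkl','wb'))
K=m['camera_matrix'];p=np.array([.512,-.065,.12]);c=m['R']@p+m['t'];t=np.arctan2(np.hypot(*c[:2]),c[2]);u=(K[:2,2]+K[0,0]*t*c[:2]/np.hypot(*c[:2])).round(0);print(u)
x0,y0=int(u[0])-50,int(u[1])-50
g=cv2.cvtColor(im,cv2.COLOR_BGR2GRAY)[y0:y0+100:4,x0:x0+100:4];print(x0,y0)
for r in g: print(' '.join(f'{v:3d}' for v in r))
E
```

```text
time: 16.93
tool_pos: [0.5059, -0.0643, 0.1633]
tcp_rot: [-3.128, 0.271, 0.024]
wrist_force: [0.1, 0.6, -1.5]
width: 0.584
grip_force: 0.0
time: 17.18
tool_pos: [0.5132, -0.0653, 0.1746]
tcp_rot: [3.13, -0.27, 0.007]
wrist_force: [-0.2, -0.3, 0.5]
width: 0.582
grip_force: 0.0
t 17.18 pos [ 0.5132 -0.0653  0.1746] F [-0.2 -0.3  0.5] grip 0.0 w 4.97 ydir 9.9 q6 1.57
d cm [-0.16 -0.01  8.56]
[321. 223.]
271 173
163 163 163 164 163 162 104 163 163 164 164 164 166 150 127 129 131 142 140 140 141 143 142 141 141
163 164 164 163 163 161 137 128 167 169 141 112  88  91 128 138 138 139 132 125 141 140 139 141 143
163 165 165 166 145  93  75  75  70  84 142 164 164 127 139 136 137 163 164 164 165 165 143 140 139
 76  74  73  88 109 143 150  73 163 162 161 160 163 125 137 137 137 163 164 163 163 163 162 162 152
167 168 166 166 166 165 166  77 163 162 161 162 139 127 137 138 164 163 163 163 164 163 163 162 161
167 165 165 165 166 166 166  84 165 162 163 149  82 138 136 139 163 162 162 163 163 163 164 161 162
167 166 165 166 167 167 166 132 144 162 161 120  90 137 137 147 163 163 162 163 164 164 
[... 1111 characters left out ...]

 47 163 163 163 164 163 163 163 166 167  71 164 163 164 162 162 162 163 165 163 163 163 163 163 163
 49 164 163 164 164 164 163 164 165 165  68 163 162 161 162 163 163 163 164 164 163 162 163 163 164
 49 164 163 162 164 164 164 164 165 164 113 163 162 162 162 164 162 163 164 163 163 164 163 163 165
 49 165 163 163 164 164 163 164 165 164 144 158 163 164 163 162 163 164 163 164 164 163 163 162 163
 50 165 163 163 164 164 164 164 165 165 168  69 164 163 162 162 163 163 164 163 164 164 163 163 163
 49 166 163 163 164 165 164 164 165 165 167  72 165 163 162 161 162 163 163 163 163 163 165 163 163
 49 166 163 164 164 164 164 165 166 166 166  81 165 163 161 161 162 162 163 163 162 163 162 163 162
```

The handle top lies at (321,224), exactly as predicted, so I'll descend and pinch.

```bash
python3 -m crank '[[[-0.1,0,1.4,0,0,0],[0,0,1.4,0,0,0],[0,0,1.4,0,0,0],[0,0,1.4,0,0,0],[0,0,1.4,0,0,0],[0,0,0.8,0,0,0],[0,0,0,0,0,0],[0,0,0,0,0,0]]]' 5 30
python3 - <<'E'
from h import *
to((.512,-.065,.089))
E
```

```text
time: 17.9
tool_pos: [0.5107, -0.0648, 0.095]
tcp_rot: [3.13, -0.27, 0.002]
wrist_force: [0.6, -0.6, -0.1]
width: 0.583
grip_force: 0.0
t 17.9 pos [ 0.5107 -0.0648  0.095 ] F [ 0.6 -0.6 -0.1] grip 0.0 w 4.98 ydir 9.9 q6 1.57
d cm [ 0.13 -0.    0.6 ]
```

```bash
python3 -m crank '[[[0.13,0,0.5,0,0,0],[0,0,0,0,0,0],[0,0,0,0,0,0]]]'
python3 -m crank '[[[0,0,0,0,0,0],[0,0,0,0,0,0],[0,0,0,0,0,0],[0,0,0,0,0,0],[0,0,0,0,0,0],[0,0,0,0,0,0],[0,0,0,0,0,0]]]' 0.5 30
python3 - <<'E'
from h import *
to((.512,-.065,.089))
H=np.array([.614,.049]);p=read_state()['tool_pos'][:2]-H;print('r',np.linalg.norm(p))
# rows along arc in tool axes from current pose to gate square
R=Ro.from_rotvec(read_state()['tcp_rot']).as_matrix()[:2,:2]
r0=np.array([-.038,-.150]);yw=-np.radians(9.9);c,s=np.cos(yw),np.sin(yw);r0=np.array([c*r0[0]-s*r0[1],s*r0[0]+c*r0[1]])
ang=lambda v:np.arctan2(v[1],v[0])
a0=(ang(r0)-ang(p))%(2*np.pi);print('gate angle',a0)
rot=lambda v,a:np.array([np.cos(a)*v[0]+np.sin(a)*v[1],-np.sin(a)*v[0]+np.cos(a)*v[1]])
A=np.linspace(a0,1.6,17);P=[H+rot(p,a-a0) for a in A]
for i in range(16):print(A[i+1].round(2),P[i+1].round(3),(R.T@(P[i+1]-P[i])*100).round(2))
E
```

```text
time: 18.15
tool_pos: [0.5118, -0.065, 0.0896]
tcp_rot: [3.13, -0.27, 0.002]
wrist_force: [0.4, -0.1, 0.1]
width: 0.583
grip_force: 0.0
time: 18.73
tool_pos: [0.5124, -0.0645, 0.0894]
tcp_rot: [-3.129, 0.271, -0.004]
wrist_force: [3.1, 2.8, -1.8]
width: 0.132
grip_force: 29.5
t 18.73 pos [ 0.5124 -0.0645  0.0894] F [ 3.1  2.8 -1.8] grip 29.5 w 1.12 ydir 9.9 q6 1.57
d cm [-0.03  0.06  0.04]
r 0.15232514212758208
gate angle 0.3095957322562417
0.39 [ 0.504 -0.056] [-1.01 -0.69]
0.47 [ 0.495 -0.047] [-0.96 -0.77]
0.55 [ 0.488 -0.037] [-0.89 -0.85]
0.63 [ 0.482 -0.026] [-0.82 -0.91]
0.71 [ 0.476 -0.015] [-0.74 -0.98]
0.79 [ 0.471 -0.004] [-0.66 -1.03]
0.87 [0.467 0.008] [-0.58 -1.08]
0.95 [0.465 0.019] [-0.49 -1.13]
1.04 [0.463 0.032] [-0.39 -1.16]
1.12 [0.462 0.044] [-0.3  -1.19]
1.2 [0.462 0.056] [-0.2  -1.21]
1.28 [0.463 0.068] [-0.1  -1.22]
1.36 [0.465 0.08 ] [-0.01 -1.23]
1.44 [0.468 0.092] [ 0.09 -1.22]
1.52 [0.472 0.104] [ 0.19 -1.21]
1.6 [0.477 0.115] [ 0.29 -1.19]
```

```bash
python3 -m crank '[[[-1.01,-0.69,0,0,0,0],[-0.96,-0.77,0,0,0,0],[-0.89,-0.85,0,0,0,0],[-0.82,-0.91,0,0,0,0],[0,0,0,0,0,0]]]' 0.5 40
python3 -m crank '[[[-0.74,-0.98,0,0,0,0],[-0.66,-1.03,0,0,0,0],[-0.58,-1.08,0,0,0,0],[-0.49,-1.13,0,0,0,0],[0,0,0,0,0,0]]]'
```

```text
time: 19.15
tool_pos: [0.4798, -0.0257, 0.0894]
tcp_rot: [-3.13, 0.268, -0.001]
wrist_force: [1.9, -0.4, -0.6]
width: 0.123
grip_force: 40.3
time: 19.57
tool_pos: [0.4608, 0.0206, 0.0893]
tcp_rot: [-3.13, 0.269, 0.007]
wrist_force: [-6.1, -1.5, 9.1]
width: 0.125
grip_force: 41.5
```

```bash
python3 -m crank '[[[-0.39,-1.16,0,0,0,0],[-0.3,-1.19,0,0,0,0],[-0.2,-1.21,0,0,0,0],[-0.1,-1.22,0,0,0,0],[0,0,0,0,0,0]]]'
python3 -m crank '[[[0,-1.23,0,0,0,0],[0.09,-1.22,0,0,0,0],[0.19,-1.21,0,0,0,0],[0.29,-1.0,0,0,0,0],[0,0,0,0,0,0],[0,0,0,0,0,0],[0,0,0,0,0,0],[0,0,0,0,0,0]]]'
python3 - <<'E'
from h import *
to((.475,.112,.089))
p=read_state()['tool_pos'][:2]-[.614,.049];print(np.linalg.norm(p))
m=camera_model('wrist');im=read_camera('wrist');cv2.imwrite('pics/w11.png',im)
E
```

```text
time: 19.98
tool_pos: [0.4589, 0.0693, 0.0891]
tcp_rot: [3.13, -0.268, -0.01]
wrist_force: [-8.2, -2.5, 10.7]
width: 0.124
grip_force: 42.0
time: 20.65
tool_pos: [0.4732, 0.1134, 0.089]
tcp_rot: [3.13, -0.268, -0.007]
wrist_force: [-4.6, 1.3, 8.0]
width: 0.123
grip_force: 41.7
t 20.65 pos [0.4732 0.1134 0.089 ] F [-4.6  1.3  8. ] grip 41.7 w 1.05 ydir 9.8 q6 1.92
d cm [0.2 0.1 0. ]
0.1548405776992209
```

The bar is still in the fingers (opening about 11 mm, grip 42 N). It is at 155 mm radius, which puts the gate at about 1.58 rad.

```bash
python3 -m crank '[[[0,0,0,0,0,0],[0,0,0,0,0,0],[0,0,0,0,0,0],[0,0,0,0,0,0],[0,0,0,0,0,0],[0,0,0,0,0,0]]]' && python3 -c "
from workcell import *
print(finish_job())"
```

```text
time: 21.2
tool_pos: [0.4731, 0.1133, 0.0891]
tcp_rot: [3.13, -0.269, -0.007]
wrist_force: [-5.3, 0.3, 7.5]
width: 0.126
grip_force: 41.7
the job is handed in; nothing more can be done
None
```

I handed the job in at 21 s: flap folded back on the roof, main catch then safety catch squeezed, and the gate held by its bar at about 1.58 rad (from the fingers' position, not a picture); I kept clear of the cup, jar and bottle but took no final look at them.

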